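Turn the parts carousel to the orange-labelled tub

TASK

Turn the small-parts carousel on the sorting bench until the tub with the orange label faces front, squarely in line with the yellow pointer on the carousel's base, and leave it at rest there. Push the turntable round gently by its rim, on the black knobs, with the tubs themselves untouched; do not grip, lift or shift the carousel, and leave the bottle, the jar and the spare tub where they stand.

Things in the scene. Friction and masses are not known exactly. Their poses are not given: they have to be found in the camera images.
- carousel: Grey foot of the carousel, a disc 230 mm across standing loose on the bench (whole carousel about 3 kg; light pushes do not slide it). Origin: on the turning axis, at bench height; z up. Its -x axis is its front: there a yellow pointer, 40 mm wide, 9 mm high, shows from beneath the turntable.
- front_tip (a point): Tip of the yellow pointer, 215 mm from the turning axis along the foot's -x, 9 mm above the bench.
- platter (a joint): Angle of the turntable on its foot, rad, counter-clockwise from above positive, endless; the orange label is in line with the pointer at 0 and every whole turn. Stiffish bearing (0.08 N m, under 1 N at the rim): it stops almost at once when not pushed. Round plywood turntable 306 mm across, centred on the foot's axis, from 20 to 32 mm above the bench.
- knob (a point): Top of one of six equal upright black rim knobs: this one is 30 degrees counter-clockwise (from above) of the orange label. Knobs are 16 mm thick, 140 mm from the axis, 60 degrees apart, midway between the tubs, from 32 to 68 mm above the bench, fixed to the turntable.
- tubs: Six blue open tubs fixed on the turntable, 60 degrees apart, each 64 mm (radially) by 50 mm, filled with small parts, 32 to 75 mm above the bench, 49 to 117 mm from the axis. Origin on the axis, 32 mm above the bench; -x points to the orange-labelled tub. A grey hub, 32 mm across, 78 mm high, stands in the middle. Tubs are not to be touched.
- orange_label (a point): Middle of the orange label on the outer lip of the marked tub (flat on top, 46 mm wide), 106 mm from the turning axis, 75 mm above the bench; the five other tubs have white labels. It turns with the turntable.
- glue: White glue bottle with green cap, 44 mm thick, 110 mm tall, standing loose. Origin: centre of its underside. Bystander.
- jar: Amber jar with black cap, 64 mm thick, 75 mm tall, standing loose. Origin: centre of its underside. Bystander.
- spare_tub: Empty blue open tub, 100 by 70 by 50 mm tall, standing loose on the bench. Origin: centre of its underside. Bystander.

How it is judged:
By the outcome, as a careful person would: the job done as asked, in the order asked, and still so for the second after the job is handed in, with the robot touching nothing.
It also fails if it takes over 64 s, if anything falls off the work surface, if the arm or the gripper's body presses on something with over 40 N, if the wrist force passes 120 N, or if a joint passes its speed limit or range.

ROBOT

A 6-joint arm with a two-finger parallel gripper is mounted at the origin on the work surface. World frame = base frame: x ahead of the robot, y to its left, z up, the work surface at z = 0. Lengths are in mm, angles in rad, forces in N, time in s.
With the tool pointing down it reaches from about 300 to 825 mm from the base axis. Payload 5.4 kg.
Tool frame: the origin (TCP) lies at the very end of the fingers, on their centre line; the grasp point (between the pads) lies 19 mm behind it; x points along the fingers, y is the direction in which the jaws open and shut, and the axes are right-handed (so a half turn about x gives the same grasp; the last joint's range is limited). The gripper opens to 92 mm and grips with 3 to 60 N. Pads are 20 mm wide; open, the fingers measure 128 mm over their backs; the gripper's body (75 mm by 189 mm) begins 69 mm behind the grasp point.
Start: joints at [0.937, 0.158, 1.597, -0, 1.386, -0.21], TCP at [236.463, 524.11, 214.601] pointing down, gripper open.
Joint ranges: [-2.91, 2.91], [-0.94, 2.29], [0.18, 2.7], [-1.29, 4.43], [0.17, 2.64], [-3, 3]. Speed limits (rad/s): [2.57, 2.57, 3.14, 3.14, 3.14, 3.14].

INTERFACE

Orientations are given as a 3x3 rotation matrix whose columns are the frame's x, y, z axes.
In Python, from station import * gives the robot as it stands. Calls block until the motion is done:
- reach(position, orientation): joint-space move of the TCP to a pose.
- move_l(position, frame=None, vel=150, until_force=None): straight line of the TCP; frame=None keeps the orientation; vel is the mean speed in mm/s. With until_force (N) it stops when the force on the tool has changed by that much, and returns True; else False.
- move_joints(angles): joint-space move.
- open_jaws() and clamp(grasp_force=None): open the fingers fully, or close them until they stop; grasp_force is the grip in N (None keeps the last).
- sleep(seconds).
- ik(position, orientation): joint angles nearest the present ones, or None.
- get_obs(): the state.
- grab_frame(name): name is "scene" or "top"; returns (picture, depth): 420x560x3 uint8, red, green, blue; 420x560 float32, mm along the optical axis (not along the pixel's ray), 0 where there is no reading.
- get_calibration(name): a dict with "intrinsics" (3x3 intrinsics, pixels), "k1" (the pictures are not rectified: a ray, as slopes to the right and down, at radius r is drawn at 1 + k1 r^2 times it, then the intrinsics apply), "cam_to_world" (4x4, takes a point from camera to world coordinates). Camera axes: x right, y down, z forward; pixel columns grow to the right and rows downward; lengths in mm; the calibration is good to about 2 mm. A picture is of the moment at which its call begins. get_calibration takes no time and is no camera call.
A pose or a line that the arm cannot do raises PlanningError and nothing moves.
- hand_in(): hands the job in, once; it reports no verdict.
The state is a dict: "clock": time; "joint_positions": joint angles; "dq": joint speeds; "tau": joint torques, N m; "ee_pos": TCP position; "eef_rot": TCP orientation; "force": force on the tool from outside, world axes, zero at the start; "wrist_torque": the same for the moment, N m; "gripper_width": finger opening in mm.
Only numpy, scipy, OpenCV 4.12 (cv2) and the standard library are available. Lean on these libraries where they do the work, as an engineer would, in place of code of your own. Each camera call takes 0.05 s, during which the arm holds its last target.

## Working session

There is one attempt and no reset: what is moved stays moved. The work goes in short steps, each a Python script; the robot and the scene stay as the last script left them, time stands still between calls to the robot, and variables do not carry over. Pictures are saved under pics/ and viewed, and the job is handed in when it is done.

```bash
mkdir -p pics; ls; python3 - <<'E'
from station import *
import cv2
for n in("scene","top"):
    p,d=grab_frame(n); cv2.imwrite(f"pics/{n}0.png",p[:,:,::-1]); c=get_calibration(n); print(n,c)
o=get_obs();print(o["clock"],o["ee_pos"],o["eef_rot"],o["force"])
E
```

```text
pics
scene {'intrinsics': array([[397.08918487,   0.        , 277.43296427],
       [  0.        , 397.08918487, 209.9022202 ],
       [  0.        ,   0.        ,   1.        ]]), 'k1': -0.04822084158894201, 'cam_to_world': array([[-2.25434819e-01,  6.19224859e-01, -7.52156710e-01,
         1.15073494e+03],
       [ 9.74055582e-01,  1.58999925e-01, -1.61042687e-01,
         1.84609725e+02],
       [ 1.98712250e-02, -7.68947071e-01, -6.39003550e-01,
         5.75370227e+02],
       [ 0.00000000e+00,  0.00000000e+00,  0.00000000e+00,
         1.00000000e+00]])}
top {'intrinsics': array([[507.10322275,   0.        , 281.95640261],
       [  0.        , 507.10322275, 206.41231619],
       [  0.        ,   0.        ,   1.        ]]), 'k1': 0.025274883287830206, 'cam_to_world': array([[ 1.28355865e-02, -9.98432024e-01,  5.44861593e-02,
         4.49938268e+02],
       [-9.99678613e-01, -1.16221159e-02,  2.25299163e-02,
         3.23930431e+01],
       [-2.18613455e-02, -5.47578328e-02, -9.98260317e-01,
         1.12457074e+03],
       [ 0.00000000e+00,  0.00000000e+00,  0.00000000e+00,
         1.00000000e+00]])}
0.1 [236.12834113 523.64995869 213.73441077] [[-9.83058166e-04  4.11185482e-01  9.11551169e-01]
 [-1.38834992e-03  9.11550170e-01 -4.11186528e-01]
 [-9.99998553e-01 -1.66977226e-03 -3.25237508e-04]] [ 0.30505226 -0.04939293 -0.01631337]
```

View pics/scene0.png

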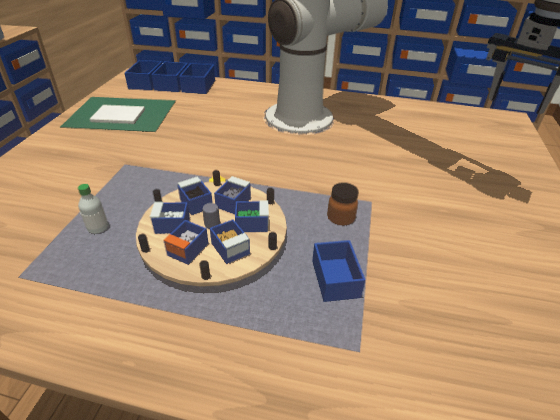

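View pics/top0.png

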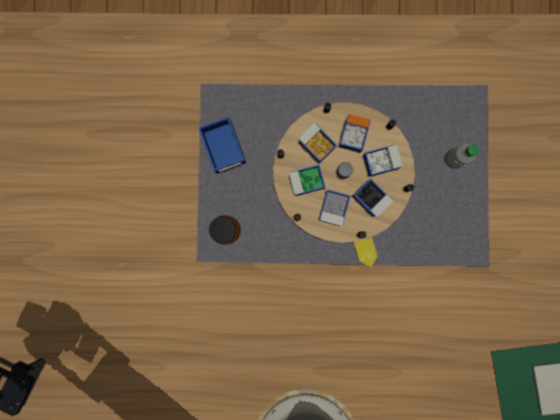

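The scene view shows the orange label at about (178,244) on the far-from-robot side. In the top view the label is at (358,121), the hub at (345,171) and the yellow pointer at (367,252) facing the robot. The six knobs sit around the rim. The bottle (462,156), jar (225,230) and spare tub (222,146) are clear of the turntable.

```bash
cat > h.py <<'E'
from station import *
import numpy as np, cv2
def cast(n,uv,z):
    c=get_calibration(n);K=c["intrinsics"];k=c["k1"];T=c["cam_to_world"]
    d=(np.atleast_2d(uv).astype(float)-K[:2,2])/[K[0,0],K[1,1]]
    s=d.copy()
    for _ in range(20): s=d/(1+k*(s**2).sum(1,keepdims=True))
    r=np.c_[s,np.ones(len(s))]@T[:3,:3].T; o=T[:3,3]
    return o+r*((z-o[2])/r[:,2])[:,None]
def blobs(m,amin=15):
    n,l,st,c=cv2.connectedComponentsWithStats(m.astype(np.uint8)); return [(c[i],st[i,4],l==i) for i in range(1,n) if st[i,4]>=amin]
def hsv(p): return [x.astype(int) for x in cv2.split(cv2.cvtColor(p,cv2.COLOR_RGB2HSV))]
def masks(p):
    h,s,v=hsv(p)
    return dict(orange=(h>=4)&(h<=13)&(s>190)&(v>110),yellow=(h>=24)&(h<=33)&(s>170)&(v>110),black=(v<45))
def orange(n,p):
    b=max(blobs(masks(p)["orange"],10),key=lambda b:b[1]); return cast(n,b[0],75)[0],b
E
python3 - <<'E'
from h import *
for n in("top","scene"):
    p=cv2.imread(f"pics/{n}0.png")[:,:,::-1].copy();m=masks(p)
    print(n)
    for k,z in(("orange",75),("yellow",9),("black",66)):
        for b in blobs(m[k]):
            w=cast(n,b[0],z)[0]
            if 300<w[0]<850: print(k,b[0].round(1),b[1],w.round(1))
    if n=="top":
        # yellow contour
        b=max(blobs(m["yellow"]),key=lambda b:b[1]);c=cv2.findContours(b[2].astype(np.uint8),0,2)[0][0]
        print("tip poly",cast(n,cv2.approxPolyDP(c,2,True)[:,0],9).round(0).tolist())
        h,s,v=hsv(p); w=(h>8)&(h<25)&(s>40)&(v>120)
        Y,X=np.mgrid[:420,:560]; w&=(np.hypot(X-345,Y-171)<80)
        b=max(blobs(w),key=lambda b:b[1]);c=cv2.findContours(b[2].astype(np.uint8),0,2)[0][0]
        q=cast(n,cv2.convexHull(c)[:,0],32)[:,:2]; (x,y),r=cv2.minEnclosingCircle(q.astype(np.float32)); e=cv2.fitEllipse(q.astype(np.float32));print("platter",x,y,r,e)
E
```

```text
top
orange [358.2 120.5] 115 [ 688.3 -100.4   75. ]
yellow [365.6 250.5] 326 [ 416.6 -126.3    9. ]
black [326.7 107.4] 41 [717.8 -35.3  66. ]
black [214.3 125.9] 75 [676.4 201.6  66. ]
black [390.5 124.3] 42 [ 682.7 -169.    66. ]
black [349.6 148.2] 33 [631.5 -83.9  66. ]
black [280.  153.9] 29 [618.2  61.9  66. ]
black [366.3 165. ] 29 [ 596.5 -119.    66. ]
black [339.6 175. ] 16 [574.9 -63.4  66. ]
black [370.3 194.4] 280 [ 534.9 -127.5   66. ]
black [408.2 187.7] 39 [ 549.7 -205.8   66. ]
black [296.7 216.9] 16 [486.2  25.2  66. ]
black [221.7 229.3] 473 [458.4 181.7  66. ]
black [360.7 234.4] 26 [ 451.5 -107.9   66. ]
tip poly [[444.0, -136.0, 9.0], [433.0, -103.0, 9.0], [400.0, -112.0, 9.0], [385.0, -132.0, 9.0], [385.0, -138.0, 9.0], [403.0, -147.0, 9.0]]
platter 586.2275390625 -74.09095764160156 152.94007873535156 ((586.449462890625, -74.25772094726562), (304.4324035644531, 304.83209228515625), 157.9254150390625)
scene
orange [176.8 241.4] 142 [692.8 -96.5  75. ]
```

The measurements hold up: the platter radius comes out at 152.9 (expected 153), the label radius at 105 (106), and the knobs line up with it. The turntable has to go about 148° clockwise. I'll push the knob at 136° azimuth around the right side with closed fingers, stopping short of the target.

```bash
cat >> h.py <<'E'
C=np.array([586.3,-74.2])
def pose(deg,z,r=142):
    a=np.radians(deg); x=np.array([0,0,-1.]); y=np.array([np.sin(a),-np.cos(a),0])
    return [C[0]+r*np.cos(a),C[1]+r*np.sin(a),z],np.c_[x,y,np.cross(x,y)]
def ang(p): return np.degrees(np.arctan2(p[1]-C[1],p[0]-C[0]))
E
python3 - <<'E'
from h import *
for d in range(156,-10,-20):
    for z in(46,110): 
        q=ik(*pose(d,z)); print(d,z,None if q is None else np.round(q,2))
clamp(5)
reach(*pose(155,130)); move_l(pose(155,46)[0],vel=100)
o=get_obs();print(o["clock"],o["ee_pos"],o["force"],o["gripper_width"])
p,_=grab_frame("top");cv2.imwrite("pics/top1.png",p[:,:,::-1]);w,b=orange("top",p);print(w,ang(w))
E
```

```text
156 46 [-0.3   0.07  2.06 -0.    1.01 -1.45]
156 110 [-0.3  -0.04  2.02 -0.    1.16 -1.45]
136 46 [-0.2   0.14  1.99 -0.    1.02 -1.  ]
136 110 [-0.2   0.03  1.95 -0.    1.16 -1.  ]
116 46 [-0.13  0.24  1.87 -0.    1.04 -0.58]
116 110 [-0.13  0.14  1.83 -0.    1.17 -0.58]
96 46 [-0.09  0.35  1.73 -0.    1.07 -0.2 ]
96 110 [-0.09  0.26  1.69 -0.    1.19 -0.2 ]
76 46 [-0.09  0.46  1.58 -0.    1.1   0.15]
76 110 [-0.09  0.38  1.55 -0.    1.22  0.15]
56 46 [-0.12  0.55  1.44 -0.    1.15  0.48]
56 110 [-0.12  0.48  1.41 -0.    1.25  0.48]
36 46 [-0.16  0.63  1.32 -0.    1.18  0.78]
36 110 [-0.16  0.56  1.29 -0.    1.29  0.78]
16 46 [-0.21  0.69  1.24 -0.    1.21  1.08]
16 110 [-0.21  0.62  1.21 -0.    1.31  1.08]
-4 46 [-0.28  0.71  1.21 -0.    1.22  1.36]
-4 110 [-0.28  0.64  1.18 -0.    1.32  1.36]
4.5417 [458.22552664 -14.3421192   46.62333758] [-0.04174845  0.51071446  0.87016844] 0.37809482156876834
[ 688.80190694 -100.71659494   75.        ] -14.504086257017317
```

View pics/top1.png

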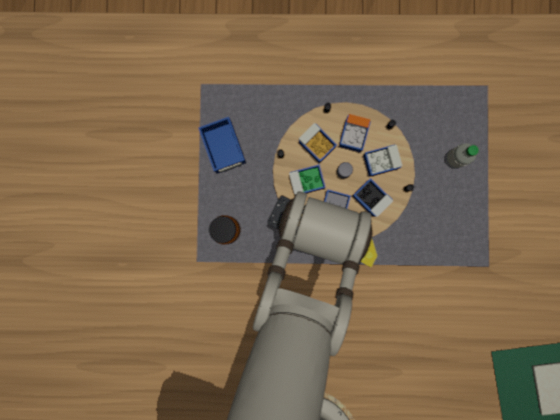

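The gripper is down behind the knob near (290,215), and the label hasn't moved. Now I push round in small arcs.

```bash
python3 - <<'E'
from h import *
f0=get_obs()["force"]
for d in list(range(147,20,-8)):
    P,R=pose(d,46); move_l(P,R,vel=70)
    o=get_obs();f=o["force"]-f0
    print(d,round(o["clock"],1),f.round(1))
    if np.linalg.norm(f)>12: print("STOP");break
p,_=grab_frame("top");cv2.imwrite("pics/top2.png",p[:,:,::-1]);
try: w,b=orange("top",p);print(w,ang(w),b[1])
except Exception as e: print(e)
p,_=grab_frame("scene");cv2.imwrite("pics/sc2.png",p[:,:,::-1])
E
```

```text
147 5.0 [-0.4  0.   0.9]
139 5.5 [-0.4 -0.7  1. ]
131 5.9 [-0.6 -0.2  0.5]
123 6.3 [-0.7 -0.6 -1. ]
115 6.8 [-1.3  0.   0.2]
107 7.2 [-0.3  0.1 -1. ]
99 7.6 [-0.5 -0.4 -0.5]
91 8.1 [-0.1 -0.7 -0.4]
83 8.5 [-0.2  0.1 -0.1]
75 8.9 [-0.3 -1.1 -0.7]
67 9.4 [-0.1  0.2 -0.4]
59 9.8 [ 0.4 -0.8  0.4]
51 10.2 [-0.8 -0.2  0. ]
43 10.7 [-0.6  0.1  0.6]
35 11.1 [-0.3 -0.6  0.5]
27 11.5 [-0.3 -1.  -0.6]
[ 521.82827806 -155.62289384   75.        ] -128.3726460339015 26
```

View pics/top2.png

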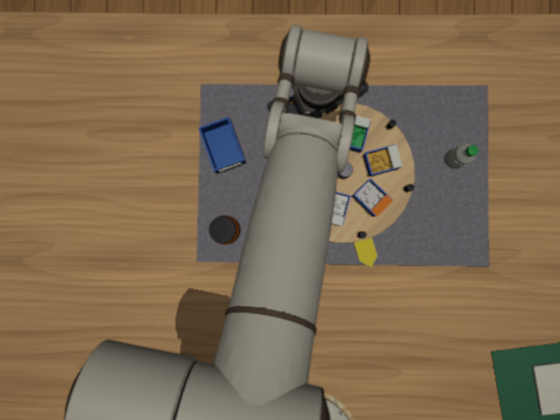

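View pics/sc2.png

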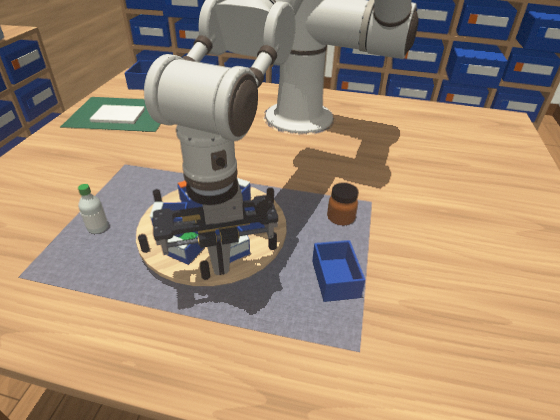

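The turntable has turned about 120°. The label is now at (382,204) in the top view, the knobs are back on the same grid, and the bystanders haven't moved. I'll push to about 5° short, retreat and measure.

```bash
python3 - <<'E'
from h import *
f0=get_obs()["force"]
for d in (20,13,7,3.5):
    P,R=pose(d,46); move_l(P,R,vel=50)
    print(d,(get_obs()["force"]-f0).round(1))
move_l(*pose(10,46),vel=100); move_l(*pose(10,120),vel=150)
move_l(*pose(60,120),vel=200)
print(get_obs()["clock"])
for n in ("top","scene"):
    p,_=grab_frame(n);cv2.imwrite(f"pics/{n}3.png",p[:,:,::-1])
    q=p[90:290,230:480] if n=="top" else p[150:300,100:320]
    cv2.imwrite(f"pics/{n}3z.png",cv2.resize(q,None,fx=3,fy=3,interpolation=2)[:,:,::-1])
E
```

```text
20 [ 0.4 -0.3  0.4]
13 [ 0.8 -0.2  0.6]
7 [ 0.4 -0.1  0.7]
3.5 [1.2 0.2 0.4]
15.375
```

View pics/top3z.png

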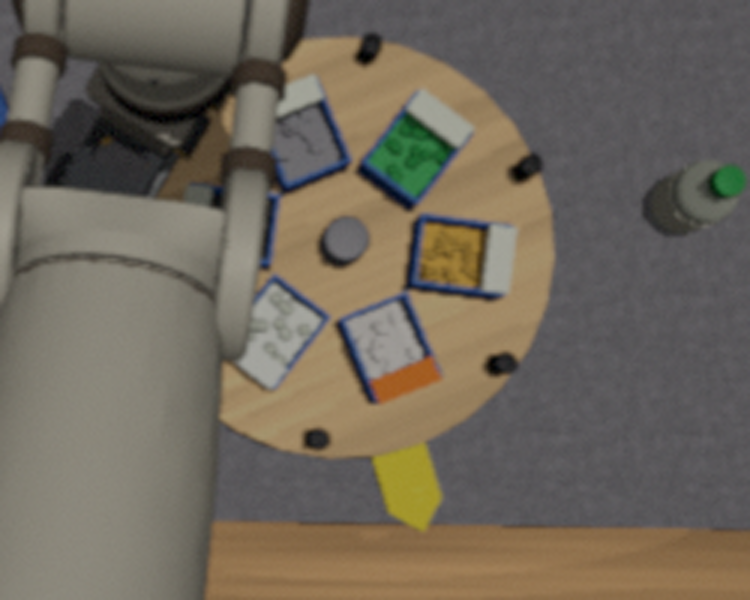

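View pics/scene3z.png

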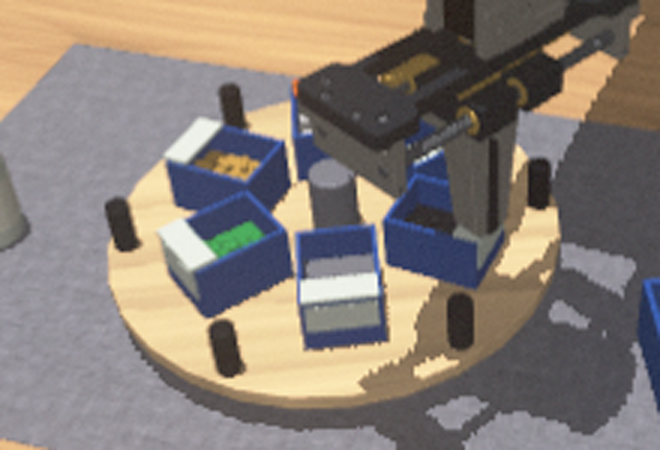

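The label (368,217 in full frame) is a few degrees short of the pointer, and the pointer is fully visible at (366,252). Next I measure both precisely.

```bash
cat >> h.py <<'E'
def measure(p,n="top",verb=True):
    h,s,v=hsv(p); out={}
    for k,m,z in(("orange",(h>=4)&(h<=13)&(s>170)&(v>90),75),("yellow",(h>=22)&(h<=33)&(s>150)&(v>80),9)):
        B=[b for b in blobs(m,20) if np.hypot(*(cast(n,b[0],z)[0,:2]-C))<230]
        b=max(B,key=lambda b:b[1]); w=cast(n,b[0],z)[0]
        yx=np.argwhere(b[2]); q=cast(n,yx[:,::-1],z)[:,:2]; q0=q-q.mean(0)
        ev,V=np.linalg.eigh(q0.T@q0/len(q)); ax=V[:,0] if k=="orange" else V[:,1]
        if ax@(q.mean(0)-C)<0: ax=-ax
        out[k]=(ang(w),np.degrees(np.arctan2(ax[1],ax[0])))
        if verb: print(k,b[1],w.round(1),"r",np.hypot(*(w[:2]-C)).round(1),"az",out[k][0].round(2),"axis",out[k][1].round(2),"ext",(np.sqrt(12*ev)).round(1))
    return out
E
python3 - <<'E'
from h import *
p=cv2.imread("pics/top3.png")[:,:,::-1].copy(); measure(p)
p=cv2.imread("pics/top0.png")[:,:,::-1].copy(); measure(p)
h,s,v=hsv(p)
for b in blobs((abs(np.mgrid[:420,:560][1]-345)<9)&(abs(np.mgrid[:420,:560][0]-170)<10)&(s<60)&(v>60)): print("hub",b[0],b[1],cast("top",b[0],78))
E
```

```text
orange 35 [ 484.2 -103.3   75. ] r 106.2 az -164.1 axis -129.27 ext [14.5 19.4]
yellow 424 [ 414.7 -126.6    9. ] r 179.4 az -163.01 axis -161.52 ext [36.9 53.6]
orange 143 [ 688.4 -100.9   75. ] r 105.5 az -14.67 axis -13.78 ext [17.7 43. ]
yellow 417 [ 415.  -126.5    9. ] r 179.1 az -163.03 axis -161.87 ext [37.1 53.8]
hub [345.10285714 169.09142857] 175 [[585.91033592 -73.66860548  78.        ]]
```

```bash
python3 - <<'E'
from h import *
p=cv2.imread("pics/top3.png")[:,:,::-1].copy(); h,s,v=hsv(p)
for y in range(207,226,2): print(y,[(h[y,x],s[y,x],v[y,x]) for x in range(352,380,4)])
E
sed -i 's/(h>=4)&(h<=13)&(s>170)&(v>90)/((h<=13)|(h>=176))\&(s>165)\&(v>90)/' h.py
python3 - <<'E'
from h import *
p=cv2.imread("pics/top3.png")[:,:,::-1].copy(); measure(p)
E
```

```text
207 [(np.int64(17), np.int64(13), np.int64(136)), (np.int64(21), np.int64(11), np.int64(157)), (np.int64(17), np.int64(11), np.int64(157)), (np.int64(17), np.int64(12), np.int64(152)), (np.int64(15), np.int64(13), np.int64(159)), (np.int64(114), np.int64(116), np.int64(81)), (np.int64(18), np.int64(95), np.int64(163))]
209 [(np.int64(20), np.int64(10), np.int64(150)), (np.int64(19), np.int64(14), np.int64(149)), (np.int64(13), np.int64(11), np.int64(157)), (np.int64(17), np.int64(12), np.int64(155)), (np.int64(11), np.int64(14), np.int64(146)), (np.int64(11), np.int64(174), np.int64(136)), (np.int64(18), np.int64(89), np.int64(152))]
211 [(np.int64(0), np.int64(3), np.int64(147)), (np.int64(17), np.int64(12), np.int64(149)), (np.int64(17), np.int64(11), np.int64(156)), (np.int64(14), np.int64(22), np.int64(149)), (np.int64(12), np.int64(150), np.int64(158)), (np.int64(14), np.int64(210), np.int64(164)), (np.int64(13), np.int64(59), np.int64(139))]
213 [(np.int64(113), np.int64(15), np.int64(139)), (np.int64(20), np.int64(10), np.int64(153)), (np.int64(10), np.int64(30), np.int64(154)
[... 1588 characters left out ...]
4(15), np.int64(135), np.int64(162)), (np.int64(18), np.int64(95), np.int64(159)), (np.int64(18), np.int64(97), np.int64(157)), (np.int64(18), np.int64(95), np.int64(155)), (np.int64(18), np.int64(98), np.int64(151))]
225 [(np.int64(19), np.int64(97), np.int64(158)), (np.int64(18), np.int64(97), np.int64(158)), (np.int64(18), np.int64(95), np.int64(159)), (np.int64(18), np.int64(95), np.int64(156)), (np.int64(17), np.int64(98), np.int64(154)), (np.int64(18), np.int64(96), np.int64(151)), (np.int64(18), np.int64(99), np.int64(150))]
orange 37 [ 484.  -102.8   75. ] r 106.2 az -164.36 axis -134.49 ext [14.9 19.9]
yellow 424 [ 414.7 -126.6    9. ] r 179.4 az -163.01 axis -161.52 ext [36.9 53.6]
```

Here the label's hue reaches 14–15, so I'll widen the hue bound to 16.

```bash
sed -i 's/((h<=13)|(h>=176))&(s>165)/((h<=16)|(h>=176))\&(s>145)/' h.py
python3 - <<'E'
from h import *
for i in (0,1,3):
  p=cv2.imread(f"pics/top{i}.png")[:,:,::-1].copy(); measure(p)
E
```

```text
orange 188 [ 688.8 -100.4   75. ] r 105.8 az -14.33 axis -14.15 ext [18.6 43.7]
yellow 417 [ 415.  -126.5    9. ] r 179.1 az -163.03 axis -161.87 ext [37.1 53.8]
orange 186 [ 688.8 -100.4   75. ] r 105.8 az -14.34 axis -14.61 ext [18.4 43.7]
yellow 205 [ 406.6 -134.6    9. ] r 189.6 az -161.42 axis 166.58 ext [22.3 47.7]
orange 172 [ 488.4 -115.4   75. ] r 106.2 az -157.19 axis -157.19 ext [16.6 44. ]
yellow 424 [ 414.7 -126.6    9. ] r 179.4 az -163.01 axis -161.52 ext [36.9 53.6]
```

The label azimuth is −157.2° and the pointer −163.0°. The label's face axis agrees with its azimuth. About 5.8° clockwise remains, so the finger's end angle should be about −2.2°.

```bash
python3 - <<'E'
from h import *
move_l(*pose(11,120),vel=200); move_l(*pose(11,46),vel=120)
f0=get_obs()["force"]
for d in (4,1,-2.1):
    move_l(*pose(d,46),vel=30); sleep(.2); o=get_obs(); print(d,(o["force"]-f0).round(1),ang(o["ee_pos"]))
move_l(*pose(8,46),vel=60); move_l(*pose(8,120),vel=150)
reach(*pose(80,180,200))
print(get_obs()["clock"])
for n in ("top","scene"):
    p,_=grab_frame(n);cv2.imwrite(f"pics/{n}4.png",p[:,:,::-1])
    if n=="top":
        measure(p); cv2.imwrite(f"pics/{n}4z.png",cv2.resize(p[90:290,230:480],None,fx=3,fy=3,interpolation=2)[:,:,::-1])
E
```

```text
4 [ 0.1  0.2 -0.9] 4.106977469851777
1 [-0.8 -1.  -0.8] 1.045375535843875
-2.1 [-0.8 -0.3 -1.1] -2.0681382575842653
21.55
orange 170 [ 484.8 -105.9   75. ] r 106.3 az -162.65 axis -162.16 ext [16.3 44.1]
yellow 422 [ 414.8 -126.4    9. ] r 179.2 az -163.07 axis -161.75 ext [36.8 53.7]
```

View pics/top4z.png

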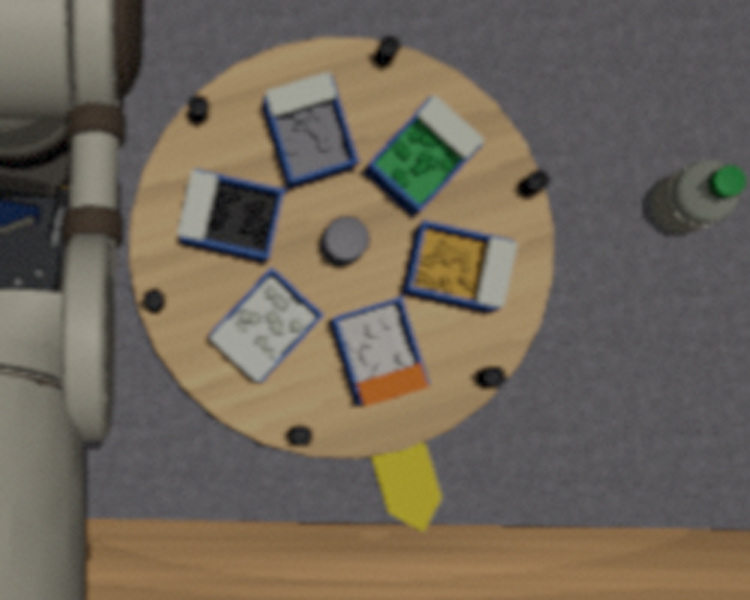

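View pics/scene4.png

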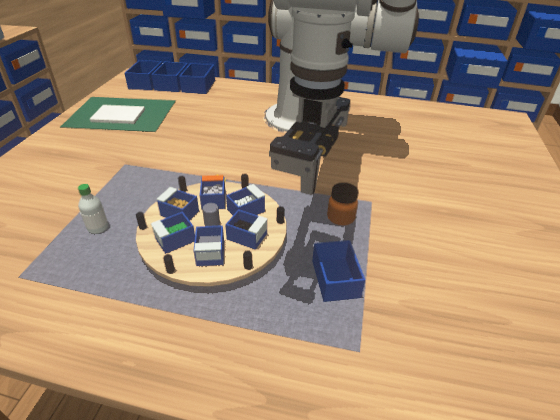

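The top view shows the orange tub lined up with the yellow pointer: label azimuth −162.65° against pointer −163.07°. Face axes agree to about 0.4° the other way. The scene view shows the bottle, jar and spare tub in place and the gripper clear, so I'm handing in.

```bash
python3 - <<'E'
from h import *
a=cv2.imread("pics/top0.png").astype(int);b=cv2.imread("pics/top4.png").astype(int)
d=abs(a-b).sum(2); print("bottle diff",d[135:180,435:490].mean())
hand_in(); print(get_obs()["clock"])
E
```

```text
bottle diff 5.463838383838384
the job is handed in; nothing more can be done
the job is handed in; nothing more can be done
```

The turntable is turned, lined up to within about half a degree, and handed in. I pushed it about 148° clockwise with closed fingertips on one rim knob, stopped short to measure, then pushed the last 5.5° and backed the gripper off.

- **Alignment:** In the last top view the label is at azimuth −162.65° and the pointer at −163.07°, about 0.4° short. The directions the two shapes point in disagree by about 0.4° the other way (label −162.2°, pointer −161.75°). The pointer's own shape axis also differs from its azimuth by 1.3°, which I put down to pixel noise.
- **Forces and time:** Each reading taken between pushes showed under about 2 N on the tool. The clock read 21.6 s just before the last pictures.
- **Surroundings:** The pointer had not moved measurably, so the carousel did not shift. The bottle, jar and spare tub look unmoved in the pictures; I checked only the bottle by comparing pixels. The gripper stood clear of everything.

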